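Load a label roll onto the slanted spindle of a label dispenser

TASK

Load the roll of labels lying on the desk onto the slanted spindle of the white label dispenser, notched end first, as it lies: slide it down along the spindle, then press it lightly and turn it until its notches drop over the three orange drive lugs and it sits fully home, flush on the hub disc. Keep hold of it until it is home and do not force it, then let go and draw clear, leaving everything else on the desk as it was.

Things in the scene. Friction and masses are not known exactly. Their poses are not given: they have to be found in the camera images.
- label_roll: Roll of white labels with a yellow band, hard, on a blue plastic core: ring 62 mm across, 40 mm long, 32 mm bore, 0.14 to 0.28 kg. Lies flat, bore upright; grip it across its outside from above. Origin: centre of its lower, notched end face; z along the bore to its plain end. That end of the core (radius 16 to 20.5 mm) has six notches 60 deg apart, 5 mm deep, about 7 mm wide; a tooth lies on +x.
- dispenser: White label dispenser, fixed: wedge-shaped housing 153 mm deep (x), 110 wide (y), 30 high in front, 128 at the back, with a black slanted face looking forward and up. Origin: centre of its underside; front along -x, z up. Near the low edge of the slanted face are a flat peel plate and a 43 mm guide roller, 78 mm down the slope from the spindle's axis and 34 mm to +y.
- spindle: The dispenser's aluminium spindle, a peg leaning 36 deg from vertical towards the dispenser's front. Origin: on its axis in the plane of the hub disc's face, 96 mm above the desk; z along the spindle to its tip; x in the plane of lean, y to the side. 30.3 mm thick up to z = 48 mm, then tapering to 14 mm at z = 60 mm. Home: the roll's origin at this origin, z axes parallel; gravity keeps it there.
- hub_face (a point): Face centre of the 66 mm grey hub disc; same point as spindle. Three orange lugs stand on the disc 120 deg apart, 16.4 to 20 mm from the axis, 5 mm wide, 4.2 mm high. Disc and lugs turn on the spindle against a 0.25 N m brake and rest at an angle that is not measured: a roll stops on the lugs at z = 4.2 mm until turned (at most 60 deg) so that notches meet lugs within about 3 deg.
- gel_bottle: Clear bottle of hand gel with a black cap, 47 mm in diameter, 160 mm tall, standing; origin: centre of its underside. Bystander.
- staples_box: Small red and white carton of staples, 34 x 56 x 14 mm, lying; origin: centre of its underside. Bystander.
- glue_stick: White glue stick with red ends, 26 x 97 x 26 mm, lying; origin: centre of its underside. Bystander.
- sticky_pad_green: Pad of green sticky notes with a curled top sheet, 50 x 51 x 43 mm; origin: centre of its underside. Bystander.

How it is judged:
By the outcome, as a careful person would: the job done as asked, in the order asked, and still so for the second after the job is handed in, with the robot touching nothing.
It also fails if it takes over 72 s, if anything falls off the work surface, if the arm or the gripper's body presses on something with over 40 N, if the wrist force passes 120 N, or if a joint passes its speed limit or range.

ROBOT

A 6-joint arm with a two-finger parallel gripper is mounted at the origin on a cart in front of the work surface, level with it; the furniture and walls round the work are solid. World frame = base frame: x ahead of the robot, y to its left, z up, the work surface at z = 0. Lengths are in m, angles in rad, forces in N, time in s.
With the tool pointing down it reaches from about 0.375 to 0.75 m from the base axis. Payload 9 kg.
Tool frame: the origin (TCP) lies at the very end of the fingers, on their centre line; the grasp point (between the pads) lies hold_point_z behind it (hold_point_z is the distance from the TCP to the grasp point, in m); z points along the fingers, y is the line along which they close (so a half turn about z gives the same grasp; the last joint's range is limited). The gripper opens to 85 mm and grips with 20 to 120 N. Pads are 22 mm wide; open, the fingers measure 114 mm over their backs; the gripper's body (76 mm by 85 mm) begins 54 mm behind the grasp point. The pads swing forward as they close: fully open they stand 13 mm farther back than shut.
Start: joints at [1.107, 0.104, 0.097, 1.564, 0, 1.353], TCP at [0.146, 0.582, 0.231] pointing down, gripper open.
Joint ranges: [-2.99, 2.99], [-0.84, 1.86], [-1.1, 1.16], [-1.84, 2.11], [-1.51, 1.56], [-3.14, 3.14]. Speed limits (rad/s): [2.22, 2.22, 2.57, 3.14, 3.14, 3.14].

INTERFACE

Orientations are given as a rotation vector (axis times angle).
In Python, from workcell import read_state, grab_frame, camera_model, sign_off, hold_point_z gives the robot as it stands.
- The arm moves only by the tool jog_arm, never from a script. Its argument "increments" is a list of rows, each an object of numbers: "tx", "ty", "tz": the shift along the tool's x, y, z in units of 40 mm (1.0 is 40 mm); "rx", "ry", "rz": the turn, a rotation vector about the tool's x, y, z in units of 5 degrees (1.0 is 5 degrees). In form: [{"tx": .., "ty": .., "tz": .., "rx": .., "ry": .., "rz": ..}, ...]. A call has 1 to 20 rows; each row is the pose to reach, as a shift and turn from the pose commanded when the call began, along the tool's axes at that moment; what a row does not reach only later rows make up. A row lasts 1/12 s, in which the tool goes at most 41.7 mm and 7.16 degrees, less where a joint would pass 70% of its speed; a pose out of reach is approached as far as the arm can. A call with a gripper value outside its range is refused whole. "hand" is the finger opening in mm, from 0 to 85.4, set as the call begins (left out, the last holds). The fingers move at their own pace and stop on an object; "newtons" is the grip in N (left out, the last holds). Time passes only in rows, so rows that repeat a pose let the fingers close. It gives the time, the measured TCP pose, the force, the opening and the grip force at its end, in the units of the state.
- read_state(): the state, without advancing time (a new reading comes with each control period).
- grab_frame(name): name is "scene" or "top"; returns the picture (480x640x3 uint8, blue, green, red); there is no depth.
- camera_model(name): a dict with "mtx" (3x3 intrinsics, pixels), "extrinsics" (4x4, takes a point from camera to world coordinates). Camera axes: x right, y down, z forward; pixel columns grow to the right and rows downward; lengths in m; the calibration is good to about 2 mm. A picture is of the moment at which its call begins. camera_model takes no time and is no camera call.
- sign_off(): hands the job in; it is judged then, once.
The state is a dict: "time_s": time; "joints": joint angles; "qvel": joint speeds; "effort": joint torques, N m; "ee_pos": TCP position; "tcp_rot": TCP orientation; "force": force on the tool from outside, world axes, zero at the start; "wrist_torque": the same for the moment, N m; "finger_gap": opening from 0.0 (shut) to 1.0 (fully open); "grip_force": force on a finger pad.
Only numpy, scipy, OpenCV 4.12 (cv2) and the standard library are available. Lean on these libraries where they do the work, as an engineer would, in place of code of your own. Each camera call takes 0.05 s, during which the arm holds its last target. There are 200 camera calls.

## Working session

There is one attempt and no reset: what is moved stays moved. The work goes in short steps, Python scripts to look and compute and a tool call to move; the robot and the scene stay as the last step left them, time stands still between calls to the robot, and variables do not carry over. Pictures are saved under pics/ and viewed, at most 10 in all, crops included, and the job is handed in when it is done.

Besides the shell and the picture viewer there is one more tool, called as name(argument=value, ...) on one line, values as JSON. jog_arm: Moves the arm, as the interface text tells. Its arguments: {"type":"object","properties":{"increments":{"type":"array","items":{"type":"object","properties":{"tx":{"type":"number"},"ty":{"type":"number"},"tz":{"type":"number"},"rx":{"type":"number"},"ry":{"type":"number"},"rz":{"type":"number"}}}},"hand":{"type":"number"},"newtons":{"type":"number"}},"required":["increments"]}

```bash
mkdir -p pics; python3 - <<'E'
from workcell import *
import cv2,numpy as np
for n in("scene","top"):
    cv2.imwrite(f"pics/{n}0.png",grab_frame(n)); m=camera_model(n); print(n,np.round(m["mtx"],1).tolist(),np.round(m["extrinsics"],4).tolist())
print(read_state()); 
print(hold_point_z if not callable(hold_point_z) else hold_point_z())
E
```

```text
scene [[504.1, 0.0, 316.6], [0.0, 504.1, 242.8], [0.0, 0.0, 1.0]] [[0.853, -0.2658, 0.4492, 0.0803], [-0.5219, -0.4424, 0.7293, -0.5753], [0.0049, -0.8566, -0.516, 0.5403], [0.0, 0.0, 0.0, 1.0]]
top [[605.0, 0.0, 319.1], [0.0, 605.0, 244.8], [0.0, 0.0, 1.0]] [[0.0087, -0.9957, 0.0922, 0.3999], [-1.0, -0.009, -0.0028, 0.1121], [0.0036, -0.0922, -0.9957, 1.0498], [0.0, 0.0, 0.0, 1.0]]
{'time_s': 0.1, 'joints': array([ 1.10728884e+00,  1.04655801e-01,  9.65632134e-02,  1.56388550e+00,
       -4.75402531e-05,  1.35309563e+00]), 'qvel': array([-0.00269466, -0.00117341,  0.00131557, -0.00098148, -0.00181259,
       -0.00093067]), 'effort': array([ 6.99268130e-03, -5.58205891e+01,  5.04721212e+01,  1.29957331e-02,
       -2.22213148e-04,  1.41030151e-05]), 'ee_pos': array([0.14587608, 0.58169779, 0.23059949]), 'tcp_rot': array([-3.85098081e-01, -3.11754742e+00,  1.77442013e-03]), 'force': array([-0.03056653, -0.07174034,  0.60554989]), 'wrist_torque': array([-0.01180885, -0.08804107, -0.01917657]), 'grip_force': 0.0, 'finger_gap': 0.9991367876187344}
0.0187
```

View pics/scene0.png

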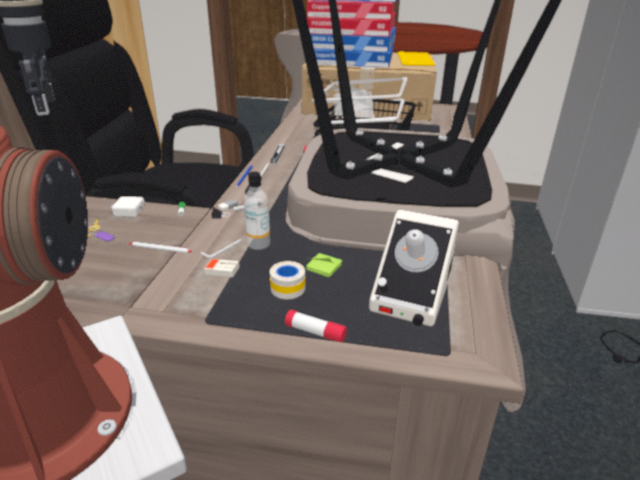

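View pics/top0.png

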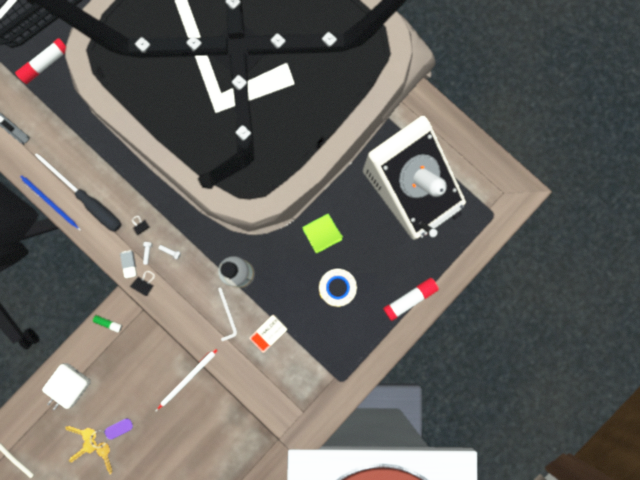

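The roll is at scene (288,280) and top (338,287). The dispenser is at the right with its spindle near top (430,180), leaning toward the lower right. Bottle, carton, glue stick and pad are all well separated. Next I measure the roll and spindle.

```bash
cat > h.py <<'E'
import numpy as np,cv2
from workcell import *
def ray(n,p):
    m=camera_model(n);E=np.array(m["extrinsics"]);d=E[:3,:3]@np.linalg.solve(np.array(m["mtx"]),[p[0],p[1],1.]);return E[:3,3],d/np.linalg.norm(d)
def plane(n,p,z):
    o,d=ray(n,p);return o+d*(z-o[2])/d[2]
def tri(ps,pt):
    (a,u),(b,v)=ray("scene",ps),ray("top",pt)
    s=np.linalg.lstsq(np.c_[u,-v],b-a,rcond=None)[0];P,Q=a+u*s[0],b+v*s[1];return (P+Q)/2,np.linalg.norm(P-Q)
def proj(n,P):
    m=camera_model(n);E=np.array(m["extrinsics"]);c=E[:3,:3].T@(np.array(P)-E[:3,3]);q=np.array(m["mtx"])@c;return q[:2]/q[2]
E
python3 - <<'E'
from h import *
f={n:cv2.imread(f"pics/{n}0.png") for n in("scene","top")}
for n,(x,y) in {"scene":(288,275),"top":(338,287)}.items():
    hsv=cv2.cvtColor(f[n],cv2.COLOR_BGR2HSV)
    k=cv2.inRange(hsv,(100,150,60),(125,255,255)); r=np.zeros_like(k); r[y-30:y+30,x-30:x+30]=255; k&=r
    c=max(cv2.findContours(k,0,2)[0],key=cv2.contourArea); e=cv2.fitEllipse(c); print(n,"blue",e,plane(n,e[0],.04))
g=cv2.cvtColor(f["top"],cv2.COLOR_BGR2HSV);k=cv2.inRange(g,(0,0,120),(180,255,255));r=np.zeros_like(k);r[260:315,312:365]=255
c=max(cv2.findContours(k&r,0,2)[0],key=cv2.contourArea);e=cv2.fitEllipse(c);print("outer",e,plane("top",e[0],.04))
a=cv2.resize(f["scene"][205:325,365:465],None,fx=4,fy=4,interpolation=2)
b=cv2.resize(f["top"][115:240,365:465],None,fx=4,fy=4,interpolation=2)[:480]
cv2.imwrite("pics/crop.png",np.hstack([a,b]))
E
```

```text
scene blue ((287.0162048339844, 270.8993835449219), (9.125121116638184, 19.788543701171875), 88.66329193115234) [0.42110282 0.07692712 0.04      ]
top blue ((337.4541931152344, 287.0060119628906), (21.42147445678711, 21.73833656311035), 173.6093292236328) [0.42310608 0.07803592 0.04      ]
outer ((337.38134765625, 287.143310546875), (37.816864013671875, 38.46394729614258), 68.37556457519531) [0.42287684 0.07815593 0.04      ]
```

View pics/crop.png

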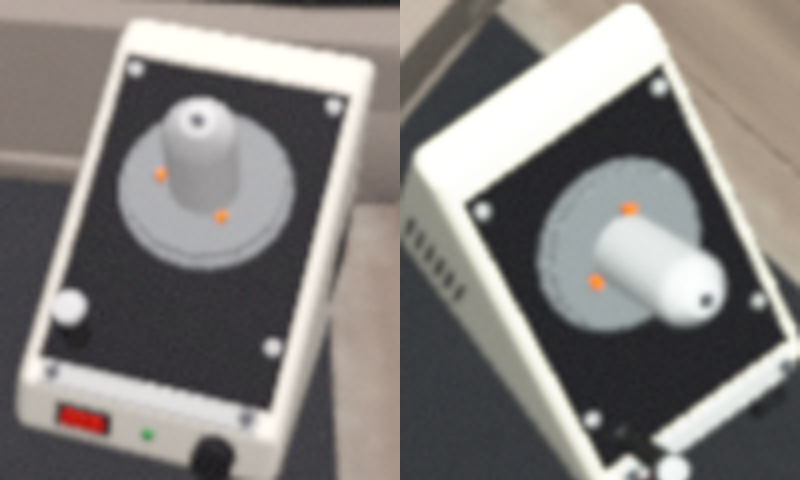

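The crop shows the spindle tip hole at scene crop (197,121) and top crop (306,300). Three screws can be matched between the two views, and the hub disc and two of the lugs are visible.

```bash
python3 - <<'E'
from h import *
from scipy.spatial.transform import Rotation as R
S=lambda x,y:(x/4+365-.375,y/4+205-.375); T=lambda x,y:((x-400)/4+365-.375,y/4+115-.375)
tip,e=tri(S(197,121),T(706,300));print("tip",tip,e)
BL,BR,FR=[tri(S(*a),T(*b)) for a,b in [((135,68),(482,211)),((333,106),(659,87)),((272,347),(757,300))]]
for q in(BL,BR,FR):print(q)
n=np.cross(FR[0]-BR[0],BL[0]-BR[0]);n/=np.linalg.norm(n);n*=np.sign(n[2]);print("normal",n,np.degrees(np.arccos(n[2])),np.degrees(np.arctan2(n[1],n[0])))
w=BR[0]-BL[0]; print("yaw from BL-BR",np.degrees(np.arctan2(w[1],w[0]))-90, "slope", np.degrees(np.arctan2(*(FR[0]-BR[0])[[1,0]])))
c=plane("top",T(620,243),.096);c2=plane("scene",S(206,187),.096);print("disc",c,c2, "lean yaw",np.degrees(np.arctan2(*(tip-c)[[1,0]])),"len",np.linalg.norm(tip-c))
E
```

```text
tip [ 0.56863122 -0.07420658  0.14468499] 0.0018749081574075714
(array([0.60783524, 0.00778481, 0.11884099]), np.float64(0.0020169437839760223))
(array([ 0.65794874, -0.06175123,  0.11913462]), np.float64(0.002077086352173957))
(array([ 0.58586393, -0.11424779,  0.05390542]), np.float64(0.0018053301029468934))
normal [-0.48059156 -0.34294638  0.80710565] 36.185897689367074 -144.48864300655762
yaw from BL-BR -144.22031788138713 slope -143.9356040569312
disc [ 0.60132374 -0.05061232  0.096     ] [ 0.59450883 -0.05618276  0.096     ] lean yaw -144.18193506024645 len 0.06321169349476373
```

```bash
cat >> h.py <<'E'
from scipy.spatial.transform import Rotation as Rot
lean=np.radians(-144.2);N=np.array([np.sin(np.radians(36))*np.cos(lean),np.sin(np.radians(36))*np.sin(lean),np.cos(np.radians(36))])
TIP=np.array([0.5686,-0.0742,0.1447]);O=TIP-.06*N
def inc(p,R=None):
    s=read_state();R0=Rot.from_rotvec(s["tcp_rot"]);t=R0.inv().apply(np.array(p)-s["ee_pos"])/.04
    r=np.degrees((R0.inv()*(R or R0)).as_rotvec())/5
    print("t",np.round(t,3),"r",np.round(r,3),"| z",np.round(R0.apply([0,0,1]),3),"F",np.round(s["force"],1),"j",np.round(s["joints"],2),"t",s["time_s"])
def down(): # vertical, current yaw
    R0=Rot.from_rotvec(read_state()["tcp_rot"]);return Rot.align_vectors([[0,0,-1]],[R0.apply([0,0,1])])[0]*R0
def tilt():
    R0=Rot.from_rotvec(read_state()["tcp_rot"]);return Rot.align_vectors([-N],[R0.apply([0,0,1])])[0]*R0
E
python3 -c "
from h import *
inc([.4222,.0777,.12],down());inc([.4222,.0777,.2306],down());print(O,N)"
```

```text
t [ -9.767 -10.537   2.775] r [-0.013 -0.002  0.   ] | z [-0.    -0.001 -1.   ] F [-0.  -0.1  0.6] j [ 1.11  0.1   0.1   1.56 -0.    1.35] t 0.1
t [-9.767e+00 -1.054e+01  1.000e-02] r [-0.013 -0.002  0.   ] | z [-0.    -0.001 -1.   ] F [-0.  -0.1  0.6] j [ 1.11  0.1   0.1   1.56 -0.    1.35] t 0.1
[ 0.59720388 -0.05357023  0.09615898] [-0.47673135 -0.34382949  0.80901699]
```

jog_arm(increments=[{"tx":-0.8,"ty":-0.85},{"tx":-1.5,"ty":-1.6},{"tx":-2.2,"ty":-2.4},{"tx":-2.9,"ty":-3.2},{"tx":-3.6,"ty":-3.9},{"tx":-4.3,"ty":-4.7},{"tx":-5.0,"ty":-5.4},{"tx":-5.7,"ty":-6.2},{"tx":-6.4,"ty":-6.9},{"tx":-7.1,"ty":-7.7},{"tx":-7.8,"ty":-8.4},{"tx":-8.5,"ty":-9.2},{"tx":-9.2,"ty":-9.9},{"tx":-9.77,"ty":-10.54,"tz":0.5},{"tx":-9.77,"ty":-10.54,"tz":1.2},{"tx":-9.77,"ty":-10.54,"tz":2.0},{"tx":-9.77,"ty":-10.54,"tz":2.8},{"tx":-9.77,"ty":-10.54,"tz":2.8},{"tx":-9.77,"ty":-10.54,"tz":2.8}], hand=85, newtons=50)

```text
$.increments[0]: bad value
```

```bash
python3 - <<'E'
from h import *
inc([.4222,.0777,.05],down());inc([.4222,.0777,.005],down())
f=grab_frame("scene")[170:350,190:380];g=grab_frame("top")[200:380,240:430]
cv2.imwrite("pics/above.png",np.hstack([cv2.resize(x,(400,379)) for x in(f,g)]))
E
```

```text
t [ -9.767 -10.535   4.525] r [-0.013 -0.002  0.   ] | z [-0.    -0.001 -1.   ] F [-0.  -0.1  0.6] j [ 1.11  0.1   0.1   1.56 -0.    1.35] t 0.1
t [ -9.768 -10.534   5.65 ] r [-0.013 -0.002  0.   ] | z [-0.    -0.001 -1.   ] F [-0.  -0.1  0.6] j [ 1.11  0.1   0.1   1.56 -0.    1.35] t 0.1
```

View pics/above.png

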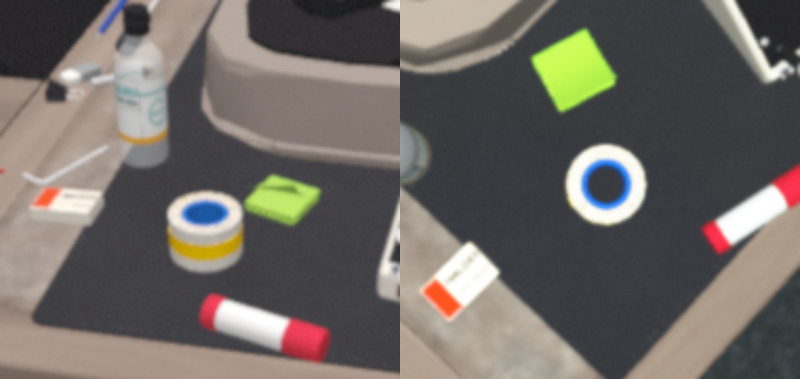

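The move was refused, so the picture shows the scene unmoved, with the roll at its start place. The rows probably need all six fields.

jog_arm(increments=[{"tx":-0.8,"ty":-0.85,"tz":0,"rx":0,"ry":0,"rz":0},{"tx":-1.5,"ty":-1.6,"tz":0,"rx":0,"ry":0,"rz":0},{"tx":-2.2,"ty":-2.4,"tz":0,"rx":0,"ry":0,"rz":0},{"tx":-2.9,"ty":-3.1,"tz":0,"rx":0,"ry":0,"rz":0},{"tx":-3.6,"ty":-3.9,"tz":0,"rx":0,"ry":0,"rz":0},{"tx":-4.3,"ty":-4.6,"tz":0,"rx":0,"ry":0,"rz":0},{"tx":-5.0,"ty":-5.4,"tz":0,"rx":0,"ry":0,"rz":0},{"tx":-5.7,"ty":-6.1,"tz":0,"rx":0,"ry":0,"rz":0},{"tx":-6.4,"ty":-6.9,"tz":0,"rx":0,"ry":0,"rz":0},{"tx":-7.1,"ty":-7.7,"tz":0,"rx":0,"ry":0,"rz":0},{"tx":-7.8,"ty":-8.4,"tz":0,"rx":0,"ry":0,"rz":0},{"tx":-8.5,"ty":-9.2,"tz":0,"rx":0,"ry":0,"rz":0},{"tx":-9.2,"ty":-9.9,"tz":0,"rx":0,"ry":0,"rz":0},{"tx":-9.77,"ty":-10.54,"tz":0.5,"rx":0,"ry":0,"rz":0},{"tx":-9.77,"ty":-10.54,"tz":1.2,"rx":0,"ry":0,"rz":0},{"tx":-9.77,"ty":-10.54,"tz":2.0,"rx":0,"ry":0,"rz":0},{"tx":-9.77,"ty":-10.54,"tz":2.8,"rx":0,"ry":0,"rz":0},{"tx":-9.77,"ty":-10.54,"tz":2.8,"rx":0,"ry":0,"rz":0},{"tx":-9.77,"ty":-10.54,"tz":2.8,"rx":0,"ry":0,"rz":0}], hand=85, newtons=50)

```text
time_s: 1.78
ee_pos: [0.4212, 0.0781, 0.1186]
tcp_rot: [-0.385, -3.115, -0.0]
force: [0.1, -0.3, 1.2]
finger_gap: 0.994
grip_force: 0.0
```

```bash
python3 - <<'E'
from h import *
inc([.4222,.0777,.005],down())
f=grab_frame("scene")[170:350,190:380];g=grab_frame("top")[200:380,240:430]
cv2.imwrite("pics/above2.png",np.hstack([cv2.resize(x,(400,379)) for x in(f,g)]))
E
```

```text
t [-0.034 -0.004  2.84 ] r [-0.003 -0.034  0.   ] | z [-0.003  0.    -1.   ] F [ 0.1 -0.3  1.2] j [-0.12 -0.43 -0.59  1.42  0.    0.12] t 1.7833
```

View pics/above2.png

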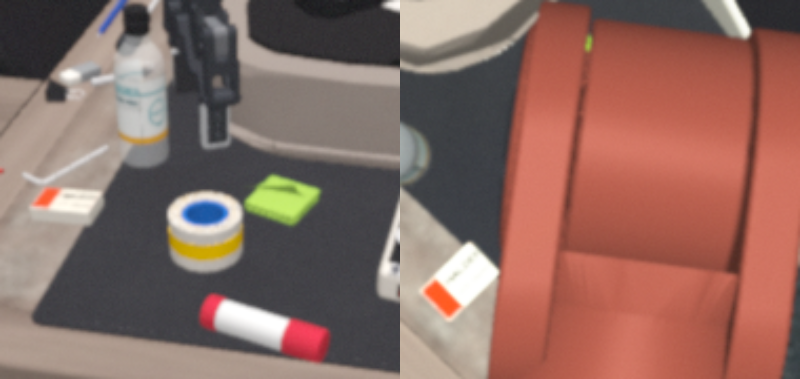

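The gripper stands above the roll, with the near finger at crop (215,145), and lines up with it. Now I descend and close.

jog_arm(increments=[{"tx":-0.03,"ty":0,"tz":0.6,"rx":0,"ry":0,"rz":0},{"tx":-0.03,"ty":0,"tz":1.2,"rx":0,"ry":0,"rz":0},{"tx":-0.03,"ty":0,"tz":1.6,"rx":0,"ry":0,"rz":0},{"tx":-0.03,"ty":0,"tz":2.0,"rx":0,"ry":0,"rz":0},{"tx":-0.03,"ty":0,"tz":2.3,"rx":0,"ry":0,"rz":0},{"tx":-0.03,"ty":0,"tz":2.5,"rx":0,"ry":0,"rz":0},{"tx":-0.03,"ty":0,"tz":2.7,"rx":0,"ry":0,"rz":0},{"tx":-0.03,"ty":0,"tz":2.82,"rx":0,"ry":0,"rz":0},{"tx":-0.03,"ty":0,"tz":2.82,"rx":0,"ry":0,"rz":0},{"tx":-0.03,"ty":0,"tz":2.82,"rx":0,"ry":0,"rz":0}])

```text
time_s: 2.72
ee_pos: [0.4239, 0.0777, 0.0069]
tcp_rot: [0.385, 3.118, 0.0]
force: [0.3, -0.1, 1.0]
finger_gap: 0.997
grip_force: 0.0
```

jog_arm(increments=[{"tx":0,"ty":0,"tz":0,"rx":0,"ry":0,"rz":0},{"tx":0,"ty":0,"tz":0,"rx":0,"ry":0,"rz":0},{"tx":0,"ty":0,"tz":0,"rx":0,"ry":0,"rz":0},{"tx":0,"ty":0,"tz":0,"rx":0,"ry":0,"rz":0},{"tx":0,"ty":0,"tz":0,"rx":0,"ry":0,"rz":0},{"tx":0,"ty":0,"tz":0,"rx":0,"ry":0,"rz":0},{"tx":0,"ty":0,"tz":0,"rx":0,"ry":0,"rz":0},{"tx":0,"ty":0,"tz":0,"rx":0,"ry":0,"rz":0},{"tx":0,"ty":0,"tz":0,"rx":0,"ry":0,"rz":0},{"tx":0,"ty":0,"tz":0,"rx":0,"ry":0,"rz":0}], hand=45, newtons=50)

```text
time_s: 3.55
ee_pos: [0.4243, 0.0776, 0.0076]
tcp_rot: [0.385, 3.117, 0.0]
force: [-2.1, 1.1, 7.3]
finger_gap: 0.719
grip_force: 54.5
```

```bash
python3 - <<'E'
from h import *
print(read_state())
E
```

```text
{'time_s': 3.55, 'joints': array([-1.24234271e-01, -3.54469486e-01, -7.36129377e-01,  1.18781655e+00,
        8.13078584e-05,  1.21508341e-01]), 'qvel': array([ 9.07482828e-05,  1.06919587e-03,  7.52260834e-04,  9.85003074e-04,
       -2.04002480e-04, -3.67222725e-04]), 'effort': array([-3.28918593e-01, -2.84759527e+01,  4.61021805e+01, -1.02672737e+00,
       -1.23370168e-02, -1.84020249e-02]), 'ee_pos': array([0.42427011, 0.07764971, 0.00763648]), 'tcp_rot': array([3.84879168e-01, 3.11659757e+00, 1.24839702e-04]), 'force': array([-2.1028168 ,  1.09543082,  7.27106639]), 'wrist_torque': array([ 0.09644456,  0.43837184, -0.02171575]), 'grip_force': 54.53217230737209, 'finger_gap': 0.7192663904889838}
```

jog_arm(increments=[{"tx":0,"ty":0,"tz":-0.2,"rx":0,"ry":0,"rz":0},{"tx":0,"ty":0,"tz":-0.5,"rx":0,"ry":0,"rz":0},{"tx":0,"ty":0,"tz":-1.0,"rx":0,"ry":0,"rz":0},{"tx":0,"ty":0,"tz":-1.6,"rx":0,"ry":0,"rz":0},{"tx":0,"ty":0,"tz":-2.2,"rx":0,"ry":0,"rz":0},{"tx":0,"ty":0,"tz":-2.8,"rx":0,"ry":0,"rz":0},{"tx":0,"ty":0,"tz":-3.4,"rx":0,"ry":0,"rz":0},{"tx":0,"ty":0,"tz":-4.0,"rx":0,"ry":0,"rz":0},{"tx":0,"ty":0,"tz":-4.5,"rx":0,"ry":0,"rz":0},{"tx":0,"ty":0,"tz":-4.8,"rx":0,"ry":0,"rz":0},{"tx":0,"ty":0,"tz":-4.8,"rx":0,"ry":0,"rz":0},{"tx":0,"ty":0,"tz":-4.8,"rx":0,"ry":0,"rz":0}])

```text
time_s: 4.55
ee_pos: [0.4238, 0.0777, 0.1984]
tcp_rot: [0.385, 3.117, 0.0]
force: [-0.1, 0.7, -2.2]
finger_gap: 0.721
grip_force: 54.9
```

```bash
python3 - <<'E'
from h import *
inc(O+N*.11,tilt())
E
```

```text
t [-3.962 -3.363  0.334] r [-5.504 -4.634 -0.   ] | z [ 0.  0. -1.] F [-0.1  0.7 -2.2] j [-0.12 -0.43 -0.44  1.56  0.    0.12] t 4.55
```

jog_arm(increments=[{"tx":-0.2,"ty":-0.17,"tz":0,"rx":-0.28,"ry":-0.23,"rz":0},{"tx":-0.6,"ty":-0.5,"tz":0,"rx":-0.8,"ry":-0.7,"rz":0},{"tx":-1.0,"ty":-0.85,"tz":0,"rx":-1.4,"ry":-1.2,"rz":0},{"tx":-1.4,"ty":-1.2,"tz":0,"rx":-2.0,"ry":-1.7,"rz":0},{"tx":-1.8,"ty":-1.5,"tz":0,"rx":-2.6,"ry":-2.2,"rz":0},{"tx":-2.2,"ty":-1.85,"tz":0,"rx":-3.2,"ry":-2.7,"rz":0},{"tx":-2.6,"ty":-2.2,"tz":0,"rx":-3.8,"ry":-3.2,"rz":0},{"tx":-3.0,"ty":-2.55,"tz":0,"rx":-4.4,"ry":-3.7,"rz":0},{"tx":-3.4,"ty":-2.9,"tz":0.1,"rx":-4.9,"ry":-4.1,"rz":0},{"tx":-3.7,"ty":-3.15,"tz":0.2,"rx":-5.3,"ry":-4.4,"rz":0},{"tx":-3.9,"ty":-3.3,"tz":0.3,"rx":-5.45,"ry":-4.6,"rz":0},{"tx":-3.96,"ty":-3.36,"tz":0.33,"rx":-5.5,"ry":-4.63,"rz":0},{"tx":-3.96,"ty":-3.36,"tz":0.33,"rx":-5.5,"ry":-4.63,"rz":0},{"tx":-3.96,"ty":-3.36,"tz":0.33,"rx":-5.5,"ry":-4.63,"rz":0}])

```text
time_s: 5.72
ee_pos: [0.5442, -0.0904, 0.1849]
tcp_rot: [0.321, 2.604, 0.579]
force: [0.1, 1.0, -1.4]
finger_gap: 0.721
grip_force: 55.1
```

```bash
python3 - <<'E'
from h import *
inc(O+N*.11,tilt()); s=read_state();R0=Rot.from_rotvec(s["tcp_rot"]);print(R0.as_matrix().round(3))
c=R0.apply([0,0,.0076])+s["ee_pos"]; top=R0.apply([0,0,.0076-.04])+s["ee_pos"]
for n in("scene","top"):print(n,proj(n,c),proj(n,top),proj(n,O),proj(n,TIP))
f=grab_frame("scene");g=grab_frame("top");cv2.imwrite("pics/s3.png",f);cv2.imwrite("pics/t3.png",g)
cv2.imwrite("pics/pre.png",np.hstack([cv2.resize(x,(400,480),interpolation=2) for x in(f[150:330,350:500],g[100:280,365:515])]))
E
```

```text
t [-0.022 -0.018 -0.008] r [-0.006 -0.029 -0.   ] | z [ 0.474  0.344 -0.81 ] F [ 0.1  1.  -1.4] j [-0.75 -0.44 -0.59  1.29  0.61 -0.46] t 5.7167
[[-0.871  0.125  0.474]
 [ 0.315  0.885  0.344]
 [-0.377  0.449 -0.81 ]]
scene [412.21977456 222.53851487] [410.70374781 209.85068922] [416.32704299 250.14157353] [414.45718636 234.75606604]
top [454.94734048 200.052729  ] [470.18768747 209.70432971] [421.50633171 177.9077277 ] [440.74973853 190.15055902]
```

View pics/pre.png

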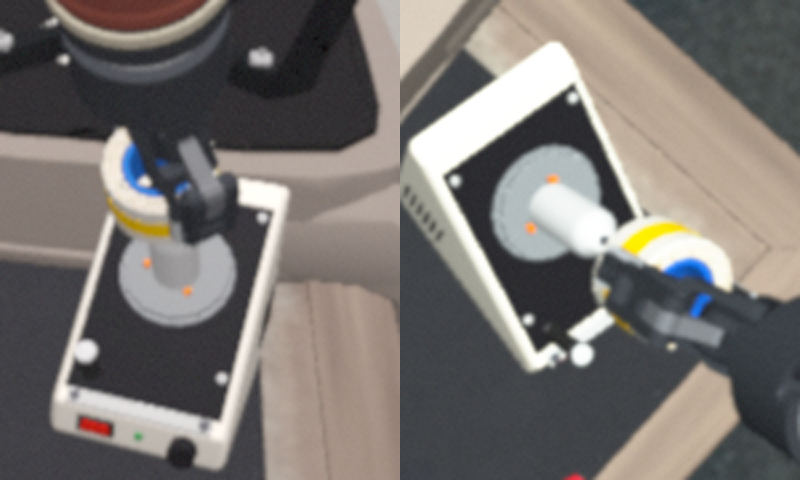

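The roll is tilted above the spindle, with its top face near scene crop (158,165) and top crop (688,284). I check its sideways offset using the yellow band's silhouette in both views.

```bash
cat >> h.py <<'E'
def offs(fs,ft,dbg=True):
    s=read_state();R0=Rot.from_rotvec(s["tcp_rot"]);X,Y,Z=R0.as_matrix().T;p=s["ee_pos"]
    A=[];b=[];th=np.linspace(0,2*np.pi,361)
    for n,f in(("scene",fs),("top",ft)):
        a0,a1=proj(n,p+Z*.0076),proj(n,p-Z*.0324);d=(a1-a0)/np.linalg.norm(a1-a0);q=np.array([-d[1],d[0]])
        if q@(np.array([-1,0]) if n=="scene" else np.array([.3,-1]))<0:q=-q
        h=cv2.cvtColor(f,cv2.COLOR_BGR2HSV);k=cv2.inRange(h,(20,130,90),(34,255,255))
        ys,xs=np.nonzero(k);P=np.c_[xs,ys]-(a0+a1)/2;P=P[np.hypot(*P.T)<35]
        m=np.sort(P@q)[-4:].mean()
        model=lambda o:max((proj(n,p-Z*.0124+X*o[0]+Y*o[1]+.031*(X*np.cos(t)+Y*np.sin(t)))-(a0+a1)/2)@q for t in th)
        m0=model((0,0));J=[(model((.003,0))-m0)/3,(model((0,.003))-m0)/3];A.append(J);b.append(m-m0);print(n,len(P),"meas",m.round(2),"model",round(m0,2),"px/mm",np.round(J,2))
    print("roll offset along tool x,y mm",np.linalg.solve(A,b).round(2))
E
python3 - <<'E'
from h import *
offs(cv2.imread("pics/s3.png"),cv2.imread("pics/t3.png"))
s=cv2.imread("pics/s3.png");t=cv2.imread("pics/t3.png")
for n,f in(("s",s),("t",t)):
    k=cv2.inRange(cv2.cvtColor(f,cv2.COLOR_BGR2HSV),(100,150,60),(125,255,255));k[:150]=0;k[330:]=0;k[:,:350]=0;k[:,515:]=0
    ys,xs=np.nonzero(k);print(n,xs.min(),xs.max(),ys.min(),ys.max())
E
```

```text
scene 89 meas 21.96 model 21.51 px/mm [0.65 0.22]
top 128 meas 20.95 model 22.22 px/mm [-0.7  -0.16]
roll offset along tool x,y mm [  4.24 -10.46]
s 397 418 205 222
t 464 481 198 218
```

jog_arm(increments=[{"tx":-0.06,"ty":-0.02,"tz":0,"rx":0,"ry":-0.03,"rz":0},{"tx":-0.06,"ty":-0.02,"tz":0.2,"rx":0,"ry":-0.03,"rz":0},{"tx":-0.06,"ty":-0.02,"tz":0.4,"rx":0,"ry":-0.03,"rz":0},{"tx":-0.06,"ty":-0.02,"tz":0.6,"rx":0,"ry":-0.03,"rz":0},{"tx":-0.06,"ty":-0.02,"tz":0.8,"rx":0,"ry":-0.03,"rz":0},{"tx":-0.06,"ty":-0.02,"tz":0.95,"rx":0,"ry":-0.03,"rz":0},{"tx":-0.06,"ty":-0.02,"tz":1.05,"rx":0,"ry":-0.03,"rz":0},{"tx":-0.06,"ty":-0.02,"tz":1.15,"rx":0,"ry":-0.03,"rz":0},{"tx":-0.06,"ty":-0.02,"tz":1.15,"rx":0,"ry":-0.03,"rz":0},{"tx":-0.06,"ty":-0.02,"tz":1.15,"rx":0,"ry":-0.03,"rz":0}])

```text
time_s: 6.65
ee_pos: [0.5684, -0.0768, 0.1485]
tcp_rot: [0.322, 2.6, 0.578]
force: [-0.2, -0.1, -1.3]
finger_gap: 0.719
grip_force: 55.1
```

```bash
cat >> h.py <<'E'
def rep():
    s=read_state();R0=Rot.from_rotvec(s["tcp_rot"]);d=s["ee_pos"]-O
    print("roll z mm",(d@N*1e3-7.6).round(2),"lat tool xy mm",(R0.inv().apply(d)[:2]*1e3).round(2),"F tool",R0.inv().apply(s["force"]).round(1),"T tool",R0.inv().apply(s["wrist_torque"]).round(2),"angle err",(R0.inv().apply(-N)[:2]*57.3).round(2),"j",s["joints"].round(2),"t",round(s["time_s"],2),"gap",round(s["finger_gap"],3))
E
python3 - <<'E'
from h import *
rep()
f=grab_frame("scene");g=grab_frame("top")
cv2.imwrite("pics/ent.png",np.hstack([cv2.resize(x,(400,480),interpolation=2) for x in(f[150:330,350:500],g[100:280,365:515])]))
E
```

```text
roll z mm 56.43 lat tool xy mm [-2.2  -0.59] F tool [ 0.6 -0.7  0.9] T tool [ 0.59  0.53 -0.  ] angle err [0.09 0.02] j [-0.69 -0.4  -0.62  1.16  0.6  -0.38] t 6.65 gap 0.719
```

View pics/ent.png

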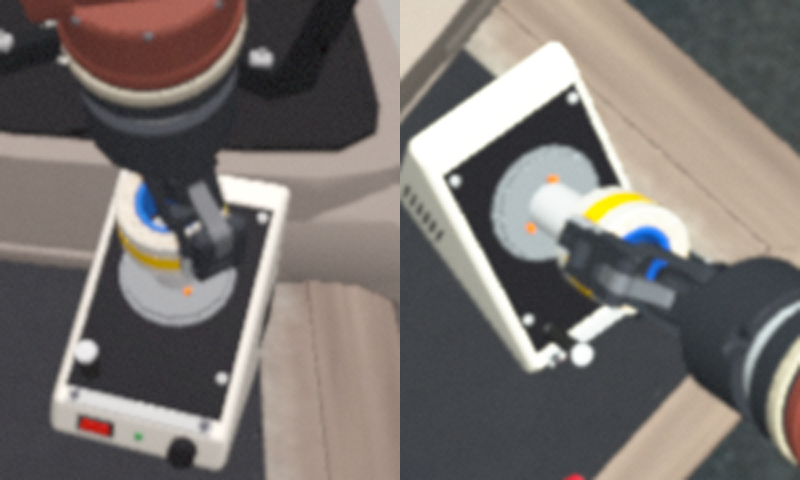

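The tip is just entering the bore and the forces are near zero. I continue gently.

jog_arm(increments=[{"tx":0.015,"ty":0.015,"tz":0.04,"rx":0,"ry":0,"rz":0},{"tx":0.015,"ty":0.015,"tz":0.08,"rx":0,"ry":0,"rz":0},{"tx":0.015,"ty":0.015,"tz":0.12,"rx":0,"ry":0,"rz":0},{"tx":0.015,"ty":0.015,"tz":0.16,"rx":0,"ry":0,"rz":0},{"tx":0.015,"ty":0.015,"tz":0.16,"rx":0,"ry":0,"rz":0}])

```text
time_s: 7.17
ee_pos: [0.571, -0.0738, 0.1431]
tcp_rot: [0.322, 2.6, 0.578]
force: [-0.0, 0.2, -2.2]
finger_gap: 0.722
grip_force: 55.1
```

```bash
python3 -c "from h import *;rep()"
```

```text
roll z mm 49.8 lat tool xy mm [-1.44 -0.06] F tool [ 0.9 -0.8  1.8] T tool [ 0.59  0.54 -0.01] angle err [0.09 0.02] j [-0.68 -0.39 -0.63  1.15  0.6  -0.37] t 7.17 gap 0.722
```

jog_arm(increments=[{"tx":0,"ty":0,"tz":0.03,"rx":0,"ry":0,"rz":0},{"tx":0,"ty":0,"tz":0.06,"rx":0,"ry":0,"rz":0},{"tx":0,"ty":0,"tz":0.08,"rx":0,"ry":0,"rz":0},{"tx":0,"ty":0,"tz":0.08,"rx":0,"ry":0,"rz":0}])

```text
time_s: 7.5
ee_pos: [0.5726, -0.0728, 0.1407]
tcp_rot: [0.322, 2.6, 0.578]
force: [0.6, 0.6, -2.0]
finger_gap: 0.719
grip_force: 55.1
```

```bash
python3 -c "from h import *;rep()"
```

```text
roll z mm 46.77 lat tool xy mm [-1.59 -0.04] F tool [ 0.4 -0.3  2.1] T tool [ 0.6   0.47 -0.02] angle err [0.1  0.02] j [-0.68 -0.39 -0.63  1.14  0.6  -0.37] t 7.5 gap 0.719
```

jog_arm(increments=[{"tx":0,"ty":0,"tz":0.06,"rx":0,"ry":0,"rz":0},{"tx":0,"ty":0,"tz":0.12,"rx":0,"ry":0,"rz":0},{"tx":0,"ty":0,"tz":0.18,"rx":0,"ry":0,"rz":0},{"tx":0,"ty":0,"tz":0.24,"rx":0,"ry":0,"rz":0},{"tx":0,"ty":0,"tz":0.3,"rx":0,"ry":0,"rz":0},{"tx":0,"ty":0,"tz":0.3,"rx":0,"ry":0,"rz":0}])

```text
time_s: 8.0
ee_pos: [0.5783, -0.0684, 0.1307]
tcp_rot: [0.322, 2.6, 0.579]
force: [-0.4, 0.2, -1.7]
finger_gap: 0.722
grip_force: 55.1
```

```bash
python3 -c "from h import *;rep()"
```

```text
roll z mm 34.4 lat tool xy mm [-1.38  0.04] F tool [ 1.1 -0.7  1.3] T tool [0.63 0.45 0.02] angle err [0.08 0.  ] j [-0.66 -0.37 -0.64  1.11  0.6  -0.35] t 8.0 gap 0.722
```

jog_arm(increments=[{"tx":0,"ty":0,"tz":0.07,"rx":0,"ry":0,"rz":0},{"tx":0,"ty":0,"tz":0.14,"rx":0,"ry":0,"rz":0},{"tx":0,"ty":0,"tz":0.21,"rx":0,"ry":0,"rz":0},{"tx":0,"ty":0,"tz":0.28,"rx":0,"ry":0,"rz":0},{"tx":0,"ty":0,"tz":0.35,"rx":0,"ry":0,"rz":0},{"tx":0,"ty":0,"tz":0.35,"rx":0,"ry":0,"rz":0}])

```text
time_s: 8.5
ee_pos: [0.585, -0.0636, 0.1193]
tcp_rot: [0.322, 2.6, 0.579]
force: [0.4, 0.4, -1.6]
finger_gap: 0.719
grip_force: 55.1
```

```bash
python3 -c "from h import *;rep()"
```

```text
roll z mm 20.34 lat tool xy mm [-1.36  0.05] F tool [ 0.4 -0.3  1.6] T tool [ 0.57  0.51 -0.02] angle err [ 0.08 -0.  ] j [-0.64 -0.36 -0.64  1.07  0.6  -0.33] t 8.5 gap 0.719
```

jog_arm(increments=[{"tx":0,"ty":0,"tz":0.07,"rx":0,"ry":0,"rz":0},{"tx":0,"ty":0,"tz":0.14,"rx":0,"ry":0,"rz":0},{"tx":0,"ty":0,"tz":0.21,"rx":0,"ry":0,"rz":0},{"tx":0,"ty":0,"tz":0.28,"rx":0,"ry":0,"rz":0},{"tx":0,"ty":0,"tz":0.32,"rx":0,"ry":0,"rz":0},{"tx":0,"ty":0,"tz":0.32,"rx":0,"ry":0,"rz":0}])

```text
time_s: 9.0
ee_pos: [0.5911, -0.0593, 0.1091]
tcp_rot: [0.322, 2.6, 0.579]
force: [0.0, -0.1, -1.3]
finger_gap: 0.72
grip_force: 55.1
```

```bash
python3 -c "from h import *;rep()"
```

```text
roll z mm 7.7 lat tool xy mm [-1.41  0.02] F tool [ 0.4 -0.6  1. ] T tool [0.59 0.5  0.01] angle err [0.08 0.01] j [-0.63 -0.34 -0.65  1.04  0.59 -0.31] t 9.0 gap 0.72
```

jog_arm(increments=[{"tx":0,"ty":0,"tz":0.025,"rx":0,"ry":0,"rz":0},{"tx":0,"ty":0,"tz":0.05,"rx":0,"ry":0,"rz":0},{"tx":0,"ty":0,"tz":0.05,"rx":0,"ry":0,"rz":0}])

```text
time_s: 9.25
ee_pos: [0.5921, -0.0588, 0.1078]
tcp_rot: [0.322, 2.6, 0.578]
force: [-0.1, 0.3, -1.5]
finger_gap: 0.718
grip_force: 55.1
```

```bash
python3 -c "from h import *;rep()"
```

```text
roll z mm 6.04 lat tool xy mm [-1.66 -0.08] F tool [ 0.8 -0.4  1.3] T tool [ 0.6   0.46 -0.02] angle err [0.1  0.02] j [-0.63 -0.34 -0.65  1.03  0.59 -0.31] t 9.25 gap 0.718
```

jog_arm(increments=[{"tx":0,"ty":0,"tz":0.025,"rx":0,"ry":0,"rz":0},{"tx":0,"ty":0,"tz":0.05,"rx":0,"ry":0,"rz":0},{"tx":0,"ty":0,"tz":0.05,"rx":0,"ry":0,"rz":0}])

```text
time_s: 9.5
ee_pos: [0.5931, -0.0581, 0.1061]
tcp_rot: [0.322, 2.6, 0.578]
force: [0.9, -0.5, -1.5]
finger_gap: 0.718
grip_force: 55.1
```

```bash
python3 -c "from h import *;rep()"
```

```text
roll z mm 4.01 lat tool xy mm [-1.65 -0.07] F tool [-0.4 -1.   1.5] T tool [0.51 0.42 0.03] angle err [0.1  0.02] j [-0.62 -0.33 -0.65  1.02  0.59 -0.31] t 9.5 gap 0.718
```

jog_arm(increments=[{"tx":0,"ty":0,"tz":0.025,"rx":0,"ry":0,"rz":0},{"tx":0,"ty":0,"tz":0.025,"rx":0,"ry":0,"rz":0},{"tx":0,"ty":0,"tz":0.025,"rx":0,"ry":0,"rz":0}])

```text
time_s: 9.75
ee_pos: [0.5936, -0.0579, 0.1055]
tcp_rot: [0.322, 2.6, 0.578]
force: [0.5, 0.5, -1.5]
finger_gap: 0.719
grip_force: 55.1
```

```bash
python3 -c "from h import *;rep()"
```

```text
roll z mm 3.16 lat tool xy mm [-1.76 -0.07] F tool [ 0.3 -0.2  1.6] T tool [0.52 0.5  0.04] angle err [0.11 0.03] j [-0.62 -0.33 -0.65  1.02  0.59 -0.3 ] t 9.75 gap 0.719
```

jog_arm(increments=[{"tx":0,"ty":0,"tz":0.02,"rx":0,"ry":0,"rz":0},{"tx":0,"ty":0,"tz":0.02,"rx":0,"ry":0,"rz":0},{"tx":0,"ty":0,"tz":0.02,"rx":0,"ry":0,"rz":0}])

```text
time_s: 10.0
ee_pos: [0.5939, -0.0578, 0.1052]
tcp_rot: [0.322, 2.6, 0.578]
force: [-6.4, -1.2, 3.5]
finger_gap: 0.72
grip_force: 55.9
```

```bash
python3 -c "from h import *;rep()"
```

```text
roll z mm 2.76 lat tool xy mm [-1.94 -0.07] F tool [ 3.8 -0.3 -6.3] T tool [ 0.46  1.04 -0.01] angle err [0.12 0.04] j [-0.62 -0.33 -0.65  1.02  0.59 -0.3 ] t 10.0 gap 0.72
```

jog_arm(increments=[{"tx":0,"ty":0,"tz":0.02,"rx":0,"ry":0,"rz":0},{"tx":0,"ty":0,"tz":0.02,"rx":0,"ry":0,"rz":0},{"tx":0,"ty":0,"tz":0.02,"rx":0,"ry":0,"rz":0}])

```text
time_s: 10.25
ee_pos: [0.5943, -0.0577, 0.105]
tcp_rot: [0.323, 2.6, 0.577]
force: [-11.6, -2.3, 8.9]
finger_gap: 0.72
grip_force: 56.6
```

```bash
python3 -c "from h import *;rep()"
```

```text
roll z mm 2.38 lat tool xy mm [-2.11 -0.02] F tool [  6.    0.5 -13.5] T tool [ 0.35  1.6  -0.01] angle err [0.12 0.06] j [-0.62 -0.33 -0.65  1.02  0.59 -0.3 ] t 10.25 gap 0.72
```

Contact with the lugs is at an apparent z of about 3 mm, so home is about -1.2 mm apparent. I turn in small steps under light pressure, keeping the roll centre fixed.

jog_arm(increments=[{"tx":0.01,"ty":0,"tz":-0.005,"rx":0,"ry":0,"rz":0.4},{"tx":0.01,"ty":-0.003,"tz":-0.005,"rx":0,"ry":0,"rz":0.8},{"tx":0.01,"ty":-0.004,"tz":-0.005,"rx":0,"ry":0,"rz":1.2},{"tx":0.01,"ty":-0.005,"tz":-0.005,"rx":0,"ry":0,"rz":1.6},{"tx":0.01,"ty":-0.007,"tz":-0.005,"rx":0,"ry":0,"rz":2.0}])

```text
time_s: 10.67
ee_pos: [0.5943, -0.058, 0.1054]
tcp_rot: [0.555, 2.587, 0.636]
force: [-8.8, -1.3, 8.4]
finger_gap: 0.718
grip_force: 56.2
```

```bash
python3 -c "from h import *;rep()"
```

```text
roll z mm 2.8 lat tool xy mm [-2.39  0.24] F tool [  4.3   0.8 -11.4] T tool [ 0.38  1.07 -0.19] angle err [0.19 0.02] j [-0.62 -0.33 -0.65  1.02  0.59 -0.13] t 10.67 gap 0.718
```

jog_arm(increments=[{"tx":0,"ty":0,"tz":0,"rx":0,"ry":0,"rz":0.4},{"tx":0,"ty":-0.003,"tz":0,"rx":0,"ry":0,"rz":0.8},{"tx":0,"ty":-0.004,"tz":0,"rx":0,"ry":0,"rz":1.2},{"tx":0,"ty":-0.005,"tz":0,"rx":0,"ry":0,"rz":1.6},{"tx":0,"ty":-0.007,"tz":0,"rx":0,"ry":0,"rz":2.0}])

```text
time_s: 11.08
ee_pos: [0.5942, -0.0582, 0.1052]
tcp_rot: [0.787, 2.557, 0.692]
force: [-8.8, -2.2, 8.2]
finger_gap: 0.717
grip_force: 56.3
```

```bash
python3 -c "from h import *;rep()"
```

```text
roll z mm 2.8 lat tool xy mm [-2.32  0.38] F tool [  3.8  -0.7 -11.6] T tool [ 0.61  1.05 -0.2 ] angle err [ 0.19 -0.02] j [-0.62 -0.33 -0.65  1.02  0.59  0.05] t 11.08 gap 0.717
```

jog_arm(increments=[{"tx":0.01,"ty":0,"tz":-0.005,"rx":0,"ry":0,"rz":0.4},{"tx":0.01,"ty":-0.003,"tz":-0.005,"rx":0,"ry":0,"rz":0.8},{"tx":0.01,"ty":-0.004,"tz":-0.005,"rx":0,"ry":0,"rz":1.2},{"tx":0.01,"ty":-0.005,"tz":-0.005,"rx":0,"ry":0,"rz":1.6},{"tx":0.01,"ty":-0.007,"tz":-0.005,"rx":0,"ry":0,"rz":2.0}])

```text
time_s: 11.5
ee_pos: [0.5938, -0.0584, 0.105]
tcp_rot: [1.019, 2.508, 0.744]
force: [-4.3, -2.7, 5.6]
finger_gap: 0.719
grip_force: 55.9
```

```bash
python3 -c "from h import *;rep()"
```

```text
roll z mm 2.84 lat tool xy mm [-2.03  0.35] F tool [ 0.5 -0.7 -7.5] T tool [ 0.72  0.45 -0.13] angle err [ 0.2  -0.05] j [-0.62 -0.33 -0.65  1.02  0.59  0.22] t 11.5 gap 0.719
```

jog_arm(increments=[{"tx":0,"ty":0,"tz":0,"rx":0,"ry":0,"rz":0.4},{"tx":0,"ty":-0.003,"tz":0,"rx":0,"ry":0,"rz":0.8},{"tx":0,"ty":-0.004,"tz":0,"rx":0,"ry":0,"rz":1.2},{"tx":0,"ty":-0.005,"tz":0,"rx":0,"ry":0,"rz":1.6},{"tx":0,"ty":-0.007,"tz":0,"rx":0,"ry":0,"rz":2.0}])

```text
time_s: 11.92
ee_pos: [0.5935, -0.0584, 0.1046]
tcp_rot: [1.25, 2.442, 0.793]
force: [-3.4, -0.3, 3.1]
finger_gap: 0.718
grip_force: 55.6
```

```bash
python3 - <<'E'
from h import *
rep()
f=grab_frame("scene");g=grab_frame("top")
cv2.imwrite("pics/turn.png",np.hstack([cv2.resize(x,(400,480),interpolation=2) for x in(f[190:290,380:463],g[130:230,390:473])]))
E
```

```text
roll z mm 2.61 lat tool xy mm [-1.78  0.27] F tool [ 1.8 -0.5 -4.2] T tool [ 0.67  0.31 -0.09] angle err [ 0.17 -0.08] j [-0.62 -0.33 -0.65  1.02  0.59  0.39] t 11.92 gap 0.718
```

View pics/turn.png

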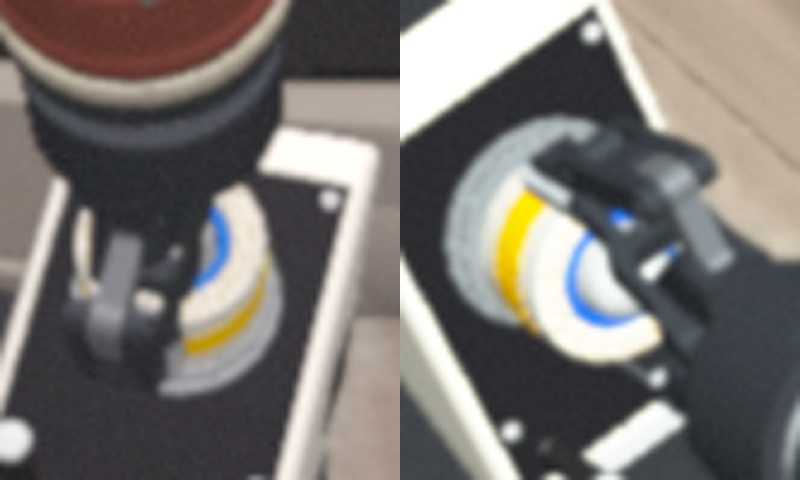

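The roll is near the hub and still about 4 mm up on the lugs. The torque scales with the pressing force, so the roll is sliding over the lugs rather than turning the disc. I keep turning.

jog_arm(increments=[{"tx":0,"ty":0,"tz":0.007,"rx":0,"ry":0,"rz":0.3},{"tx":0,"ty":-0.003,"tz":0.007,"rx":0,"ry":0,"rz":0.6},{"tx":0,"ty":-0.004,"tz":0.007,"rx":0,"ry":0,"rz":0.9},{"tx":0,"ty":-0.005,"tz":0.007,"rx":0,"ry":0,"rz":1.2}])

```text
time_s: 12.35
ee_pos: [0.5933, -0.0577, 0.1036]
tcp_rot: [1.385, 2.395, 0.822]
force: [0.7, 2.4, 0.2]
finger_gap: 0.722
grip_force: 55.1
```

```bash
python3 -c "from h import *;rep()"
```

```text
roll z mm 1.71 lat tool xy mm [-1.08  0.06] F tool [1.7 1.5 1. ] T tool [ 0.23  0.15 -0.03] angle err [ 0.08 -0.11] j [-0.62 -0.33 -0.65  1.02  0.59  0.5 ] t 12.35 gap 0.722
```

jog_arm(increments=[{"tx":0,"ty":0,"tz":0.004,"rx":0,"ry":0,"rz":0.3},{"tx":0,"ty":-0.003,"tz":0.004,"rx":0,"ry":0,"rz":0.6},{"tx":0,"ty":-0.004,"tz":0.004,"rx":0,"ry":0,"rz":0.9},{"tx":0,"ty":-0.005,"tz":0.004,"rx":0,"ry":0,"rz":1.2}])

```text
time_s: 12.68
ee_pos: [0.5934, -0.0576, 0.1034]
tcp_rot: [1.521, 2.339, 0.847]
force: [2.3, 0.9, 0.2]
finger_gap: 0.716
grip_force: 55.0
```

```bash
python3 -c "from h import *;rep()"
```

```text
roll z mm 1.44 lat tool xy mm [-1.05  0.03] F tool [-0.2  2.1  1.3] T tool [ 0.08 -0.09 -0.07] angle err [ 0.06 -0.13] j [-0.62 -0.33 -0.65  1.02  0.59  0.6 ] t 12.68 gap 0.716
```

The axial force vanished and z dropped, so the notches have met the lugs. Now I press straight down.

jog_arm(increments=[{"tx":0,"ty":0,"tz":0.02,"rx":0,"ry":0,"rz":0},{"tx":0,"ty":0,"tz":0.04,"rx":0,"ry":0,"rz":0},{"tx":0,"ty":0,"tz":0.04,"rx":0,"ry":0,"rz":0}])

```text
time_s: 12.93
ee_pos: [0.5942, -0.0573, 0.1021]
tcp_rot: [1.52, 2.339, 0.846]
force: [3.6, 2.0, 1.6]
finger_gap: 0.718
grip_force: 55.1
```

```bash
python3 -c "from h import *;rep()"
```

```text
roll z mm -0.04 lat tool xy mm [-1.31  0.06] F tool [0.4 4.2 1.2] T tool [-0.14 -0.18 -0.02] angle err [ 0.09 -0.12] j [-0.62 -0.33 -0.65  1.01  0.59  0.6 ] t 12.93 gap 0.718
```

jog_arm(increments=[{"tx":0,"ty":0,"tz":0.015,"rx":0,"ry":0,"rz":0},{"tx":0,"ty":0,"tz":0.015,"rx":0,"ry":0,"rz":0},{"tx":0,"ty":0,"tz":0.015,"rx":0,"ry":0,"rz":0}])

```text
time_s: 13.18
ee_pos: [0.5944, -0.0571, 0.1017]
tcp_rot: [1.521, 2.339, 0.847]
force: [3.1, 1.9, 2.4]
finger_gap: 0.72
grip_force: 55.3
```

```bash
python3 -c "from h import *;rep()"
```

```text
roll z mm -0.54 lat tool xy mm [-1.3   0.04] F tool [0.6 4.3 0.2] T tool [-0.41  0.   -0.05] angle err [ 0.09 -0.12] j [-0.62 -0.33 -0.65  1.01  0.59  0.6 ] t 13.18 gap 0.72
```

jog_arm(increments=[{"tx":0,"ty":0.008,"tz":0.015,"rx":0,"ry":0,"rz":0},{"tx":0,"ty":0.008,"tz":0.015,"rx":0,"ry":0,"rz":0},{"tx":0,"ty":0.008,"tz":0.015,"rx":0,"ry":0,"rz":0}])

```text
time_s: 13.43
ee_pos: [0.5948, -0.057, 0.1012]
tcp_rot: [1.522, 2.339, 0.846]
force: [0.4, 0.4, 6.6]
finger_gap: 0.722
grip_force: 55.4
```

```bash
python3 -c "from h import *;rep()"
```

```text
roll z mm -1.15 lat tool xy mm [-1.37  0.06] F tool [ 0.9  4.3 -5. ] T tool [-0.17  0.08 -0.1 ] angle err [ 0.1  -0.08] j [-0.62 -0.33 -0.65  1.01  0.59  0.61] t 13.43 gap 0.722
```

jog_arm(increments=[{"tx":0,"ty":0,"tz":0.012,"rx":0,"ry":0,"rz":0},{"tx":0,"ty":0,"tz":0.012,"rx":0,"ry":0,"rz":0},{"tx":0,"ty":0,"tz":0.012,"rx":0,"ry":0,"rz":0}])

```text
time_s: 13.68
ee_pos: [0.5949, -0.057, 0.1012]
tcp_rot: [1.522, 2.339, 0.846]
force: [-5.5, -0.5, 11.3]
finger_gap: 0.717
grip_force: 56.1
```

```bash
python3 -c "from h import *;rep()"
```

```text
roll z mm -1.24 lat tool xy mm [-1.43  0.1 ] F tool [  3.3   2.2 -11.9] T tool [ 0.38  0.56 -0.12] angle err [ 0.11 -0.07] j [-0.62 -0.33 -0.65  1.01  0.59  0.61] t 13.68 gap 0.717
```

The roll bottoms out at -1.2 mm apparent, exactly 4.2 mm below lug contact, so it is home. I relax the pressure, open and withdraw along the spindle.

jog_arm(increments=[{"tx":0,"ty":0,"tz":-0.008,"rx":0,"ry":0,"rz":0},{"tx":0,"ty":0,"tz":-0.008,"rx":0,"ry":0,"rz":0},{"tx":0,"ty":0,"tz":-0.008,"rx":0,"ry":0,"rz":0},{"tx":0,"ty":0,"tz":-0.008,"rx":0,"ry":0,"rz":0},{"tx":0,"ty":0,"tz":-0.008,"rx":0,"ry":0,"rz":0},{"tx":0,"ty":0,"tz":-0.008,"rx":0,"ry":0,"rz":0},{"tx":0,"ty":0,"tz":-0.008,"rx":0,"ry":0,"rz":0},{"tx":0,"ty":0,"tz":-0.008,"rx":0,"ry":0,"rz":0}], hand=85)

```text
time_s: 14.35
ee_pos: [0.5947, -0.0568, 0.1009]
tcp_rot: [1.522, 2.339, 0.846]
force: [-0.6, -1.0, -0.0]
finger_gap: 0.992
grip_force: 0.0
```

```bash
python3 -c "from h import *;rep()"
```

```text
roll z mm -1.46 lat tool xy mm [-1.25 -0.19] F tool [-0.7 -0.8 -0.6] T tool [ 0.56 -0.14 -0.04] angle err [ 0.09 -0.06] j [-0.62 -0.33 -0.65  1.01  0.59  0.61] t 14.35 gap 0.992
```

Free of contact. I withdraw 140 mm along the axis.

jog_arm(increments=[{"tx":0,"ty":0,"tz":-0.1,"rx":0,"ry":0,"rz":0},{"tx":0,"ty":0,"tz":-0.3,"rx":0,"ry":0,"rz":0},{"tx":0,"ty":0,"tz":-0.6,"rx":0,"ry":0,"rz":0},{"tx":0,"ty":0,"tz":-0.9,"rx":0,"ry":0,"rz":0},{"tx":0,"ty":0,"tz":-1.3,"rx":0,"ry":0,"rz":0},{"tx":0,"ty":0,"tz":-1.7,"rx":0,"ry":0,"rz":0},{"tx":0,"ty":0,"tz":-2.1,"rx":0,"ry":0,"rz":0},{"tx":0,"ty":0,"tz":-2.5,"rx":0,"ry":0,"rz":0},{"tx":0,"ty":0,"tz":-2.9,"rx":0,"ry":0,"rz":0},{"tx":0,"ty":0,"tz":-3.3,"rx":0,"ry":0,"rz":0},{"tx":0,"ty":0,"tz":-3.5,"rx":0,"ry":0,"rz":0},{"tx":0,"ty":0,"tz":-3.5,"rx":0,"ry":0,"rz":0},{"tx":0,"ty":0,"tz":-3.5,"rx":0,"ry":0,"rz":0}])

```text
time_s: 15.43
ee_pos: [0.5278, -0.1052, 0.2143]
tcp_rot: [1.523, 2.338, 0.845]
force: [-0.7, 1.1, -0.8]
finger_gap: 0.995
grip_force: 0.0
```

```bash
python3 - <<'E'
from h import *
rep()
f=grab_frame("scene");g=grab_frame("top")
for n,x in(("scene",f),("top",g)):print(n,proj(n,O+.04*N))
cv2.imwrite("pics/end.png",np.hstack([cv2.resize(x,(400,480),interpolation=2) for x in(f[170:350,345:495],g[100:280,365:515])]))
E
```

```text
roll z mm 138.77 lat tool xy mm [-1.73 -0.04] F tool [ 1.2 -0.7  0.7] T tool [ 0.57 -0.1  -0.  ] angle err [ 0.14 -0.08] j [-0.8  -0.46 -0.55  1.38  0.62  0.39] t 15.43 gap 0.995
scene [415.10774534 240.10897912]
top [434.10222953 185.92135303]
```

View pics/end.png

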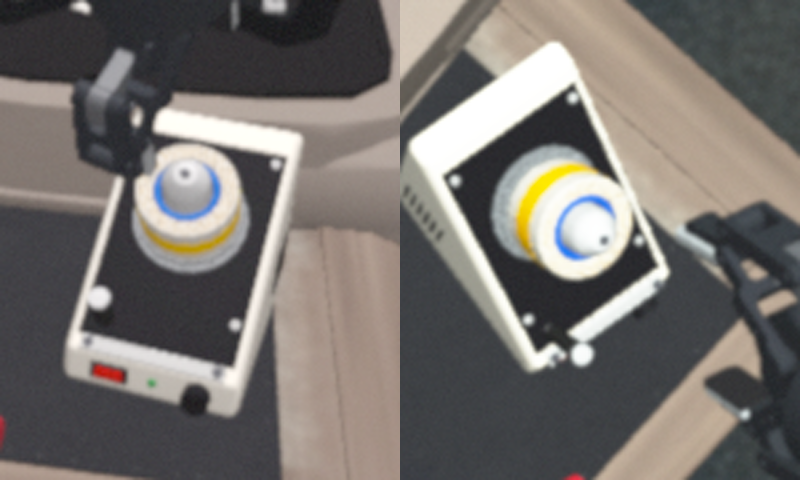

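The roll sits flush on the hub, with its face centre at scene about (415.5,241) against the expected (415.1,240.1) for home. The gripper is clear.

```bash
python3 -c "from workcell import *;print(sign_off())"
```

```text
the job is handed in; nothing more can be done
None
```

The label roll is home on the dispenser spindle with its notches over the drive lugs and its face flush on the hub; the gripper is clear, nothing else on the desk was touched, and the job was handed in at about 15.5 s.

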